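Seat the pan support on a display gas hob

ROBOT

A 6-joint arm with a two-finger parallel gripper is mounted at the origin on the work surface. World frame = base frame: x ahead of the robot, y to its left, z up, the work surface at z = 0. Lengths are in m, angles in rad, forces in N, time in s.
With the tool pointing down it reaches from about 0.275 to 0.775 m from the base axis. Payload 14.6 kg.
Tool frame: the origin (TCP) lies on the centre line of the jaws, within the pads' length; the fingertips stand 19 mm ahead of it and the grasp point (between the pads) is the TCP; x points along the fingers, y is the direction in which the jaws open and shut, and the axes are right-handed (so a half turn about x gives the same grasp; the last joint's range is limited). The gripper opens to 85 mm and grips with 20 to 120 N. Pads are 22 mm wide; open, the fingers measure 114 mm over their backs; the gripper's body (76 mm by 85 mm) begins 54 mm behind the grasp point. The pads swing forward as they close: fully open they stand 13 mm farther back than shut.
Start: joints at [0.998, 0.263, -0.048, 1.259, 0, 1.415], TCP at [0.213, 0.48, 0.25] pointing down, gripper open.
Joint ranges: [-2.65, 2.65], [-0.89, 1.7], [-1.18, 1.37], [-2.13, 2.11], [-1.35, 1.29], [-3.14, 3.14]. Speed limits (rad/s): [1.89, 1.89, 2.57, 2.79, 3.14, 3.14].

INTERFACE

Orientations are given as a unit quaternion [w, x, y, z].
In Python, from workcell import manip gives the robot as it stands. The module is installed in compiled form; this text tells all that it offers. Calls block until the motion is done:
- manip.movep(position, orientation): joint-space move of the TCP to a pose.
- manip.move_straight(position, feed=0.15, attitude=None): straight line of the TCP; attitude=None keeps the orientation; feed is the mean speed in m/s.
- manip.goto_joints(angles): joint-space move.
- manip.gripper_to(opening): finger opening in m; the grip force is fixed at half the most; returns when the fingers have stopped.
- manip.wait(seconds).
- manip.inverse_kinematics(position, orientation): joint angles nearest the present ones, or None.
- manip.get_obs(): the state.
- manip.get_image(name): name is "side" or "top"; returns a dict with "img" (420x560x3 uint8, red, green, blue), "depth" (420x560 float32, m along the optical axis (not along the pixel's ray), 0 where there is no reading), "vfov" (degrees; the focal length in pixels is half the picture's height over the tangent of half this angle, whatever the lens; pixels are square), "cx", "cy" (the principal point, pixels), "dist" ([k1, k2, p1, p2, k3] as OpenCV has them; the pictures are not rectified), "extrinsics" (4x4, takes a point from world to camera coordinates). Camera axes: x right, y down, z forward; pixel columns grow to the right and rows downward; lengths in m; the calibration is good to about 2 mm. A picture is of the moment at which its call begins.
A pose or a line that the arm cannot do raises manip.IKError and nothing moves.
- manip.finish_job(): hands the job in, once; it reports no verdict.
The state is a dict: "time_s": time; "joints": joint angles; "qd": joint speeds; "tau": joint torques, N m; "ee_pos": TCP position; "ee_rot": TCP orientation; "wrist_force": force on the tool from outside, world axes, zero at the start; "ft_torque": the same for the moment, N m; "width": finger opening in m.
Only numpy, scipy, OpenCV 4.12 (cv2) and the standard library are available. Lean on these libraries where they do the work, as an engineer would, in place of code of your own. Each camera call takes 0.05 s, during which the arm holds its last target.

TASK

The pan support is lying crooked on the tabletop gas hob. Without gripping or lifting it, swing it round with a fingertip against one of its fins until the notch in its rim is over the spring clip at the front of the hob, then press it down there with a moderate push so that it snaps fully home and lies flat. Leave everything else on the desk and the hob where it is, and finish clear of it all.

Things in the scene. Friction and masses are not known exactly. Their poses are not given: they have to be found in the camera images.
- hob: Stainless single-burner tabletop gas hob, fixed on the desk. Origin: on the desk under the burner's axis; z up; -x points to its front, the side with the gas knob and the clip. Its case runs from x = -200 to +160 mm and y = -150 to +150 mm; the deck is 80 mm above the desk. On the deck lies a round bright metal drip plate, radius 124 mm, its top 84 mm above the desk.
- collar (a point): Centre of the top of the fixed steel collar round the burner, on the burner's axis, 100 mm above the desk. The collar's radius is 70 mm; it keeps the pan support centred, with 2 mm of play all round. The brass burner inside it (radius 44 mm) is 110 mm high.
- clip (a point): Middle of the spring clip's nose, 105 mm in front (hob -x) of the burner axis, at the height (87 mm above the desk) of the seated ring's underside. The nose reaches 9 mm above this point; it is 16 mm wide at its top and slopes at 45 degrees to 27 mm near its foot, 14 mm long radially. Its two cheeks spring inwards. The ring may hide it.
- clip_tab (a point): Top middle of the clip's upright steel tab, which stands just outside the ring and is never covered: 30 mm wide, 4 mm thick, 119 mm in front (hob -x) of the burner axis, top 105 mm above the desk.
- trivet: Loose pan support of black enamelled steel, about 0.55 kg: a flat ring (inner radius 72, outer 110 mm, z = 3 to 8 mm in its own frame) on five 3 mm feet, with one rim notch and five upright radial fins. Origin: ring centre, level with the feet's underside; z up; its own -x points through the notch. It turns about the collar under a push of a few newtons and stays where it is left.
- notch_fin (a point): Top of the fin at the notch, 83 mm from the ring's centre. Five equal fins: this one and one every 72 degrees round the ring's centre. Each is 8 mm thick, 33 mm high above the ring; its upright part spans radius 72 to 94 mm, its top is 41 mm above the trivet's origin; a 10 mm deep arm at the top reaches inwards to radius 38 mm.
- notch (a point): Middle of the notch (24 mm wide, 15 mm deep, open to the rim), 105 mm from the ring's centre, on the ring's underside. Over the clip (within 4 mm) the rim drops about 4 mm onto the clip's cheeks; its weight takes it no farther: 10 to 18 N down on top of the notch fin snaps it home. Home: on the clip point, trivet axes parallel to the hob's, trivet origin 84 mm above the desk, fin tops 125 mm.
- kettle: Bystander: stainless kettle, 176 mm wide, 200 mm high with its handle, on the desk beside the hob. Origin: centre of its underside.
- mug: Bystander: white mug, 80 mm wide, 85 mm high, on the desk. Origin: centre of its underside.
- tape: Bystander: roll of yellow tape lying flat, 90 mm wide, 24 mm high, on the desk. Origin: centre of its underside.
- screwdriver: Bystander: screwdriver lying on the desk close beside the hob. Origin: on the desk under its shaft or handle, near its middle.
- spray: Bystander: leak-test spray bottle, 64 mm wide, 166 mm high, on the desk. Origin: centre of its underside.
- bowl: Bystander: steel bowl, 150 mm wide, 55 mm high, on the desk. Origin: centre of its underside.
- burner_cap: Bystander: loose brass burner cap, 44 mm wide, 14 mm high, on a front corner of the hob's deck. Origin: centre of its underside.
- matchbox: Bystander: matchbox, 55 x 36 x 15 mm, on a rear corner of the hob's deck. Origin: centre of its underside.
Things that resemble listed ones, but are neither listed nor needed, are in the scene too. There is more than one size of the trivet; the job needs the largest.

How it is judged:
At the end, for the whole second after the job is handed in: The notch is on the clip (within 4 mm, turned within 3 degrees), the ring's underside at the notch is within 2 mm of its seated height, the pan support lies flat (within 0.9 degrees) and at rest (horizontal distance between notch and clip below 0.004 m and angle between the x axis of trivet and the x axis of hob, either way round below 0.05 rad and z of notch in the frame of hob below 0.089 m and z of trivet in the frame of hob below 0.086 m and angle between trivet's own z axis and vertical below 0.015 rad and linear speed of trivet below 0.01 m/s); the robot touches nothing.
It fails at once if the pan support is lifted or tipped up off the hob (height (world z) of trivet above 0.105 m or angle between trivet's own z axis and vertical above 0.2 rad).
It fails at once if the pan support is pinched between the fingers or shoved hard (over 40 N on it while the fingertips are beside its fins) (contact force between the fingers and trivet above 40 N and z of the grasp point in the frame of trivet between 0.03 and 0.053 m).
It fails at once if a bystander is moved by more than 20 mm (distance of any of kettle, mug, tape, screwdriver, spray, bowl, burner_cap, matchbox from where it was at the start of the episode above 0.02 m).
It also fails if it takes over 67 s, if anything falls off the work surface, if the arm or the gripper's body presses on something with over 40 N, if the wrist force passes 120 N, or if a joint passes its speed limit or range.

## Working session

There is one attempt and no reset: what is moved stays moved. The work goes in short steps, each a Python script; the robot and the scene stay as the last script left them, time stands still between calls to the robot, and variables do not carry over. Pictures are saved under pics/ and viewed, and the job is handed in when it is done.

```bash
mkdir -p pics; cat > h.py <<'E'
import numpy as np, cv2, pickle
from workcell import manip
def grab(n,tag):
    d=manip.get_image(n); pickle.dump(d,open(f'{tag}.pkl','wb'))
    cv2.imwrite(f'pics/{tag}.png',d['img'][:,:,::-1]); return d
def K(d):
    f=d['img'].shape[0]/2/np.tan(np.radians(d['vfov'])/2)
    return np.array([[f,0,d['cx']],[0,f,d['cy']],[0,0,1.]])
def ray(d,uv,z):
    p=cv2.undistortPoints(np.array(uv,float).reshape(-1,1,2),K(d),np.array(d['dist'],float)).reshape(-1,2)
    T=np.array(d['extrinsics']);R=T[:3,:3];c=-R.T@T[:3,3]
    v=np.c_[p,np.ones(len(p))]@R
    return c+v*((z-c[2])/v[:,2])[:,None]
def cloud(d):
    H,W=d['depth'].shape
    uu,vv=np.meshgrid(np.arange(W),np.arange(H))
    p=cv2.undistortPoints(np.stack([uu,vv],-1).reshape(-1,1,2).astype(float),K(d),np.array(d['dist'],float)).reshape(-1,2)
    z=d['depth'].reshape(-1,1); T=np.array(d['extrinsics'])
    return ((np.c_[p,np.ones(len(p))]*z-T[:3,3])@T[:3,:3]).reshape(H,W,3)
def proj(d,P):
    T=np.array(d['extrinsics'])
    return cv2.projectPoints(np.array(P,float).reshape(-1,1,3),cv2.Rodrigues(T[:3,:3])[0],T[:3,3],K(d),np.array(d['dist'],float))[0].reshape(-1,2)
E
python3 - <<'E'
from h import *
for n in('top','side'):
    d=grab(n,n+'0'); print(d['vfov'],d['cx'],d['cy'],d['dist']); print(np.round(d['extrinsics'],3))
o=manip.get_obs(); print(o)
E
```

```text
55.797658308070105 277.8406149444025 210.41803261344913 [0.03728961 0.         0.         0.         0.        ]
[[ 0.011 -1.    -0.018  0.066]
 [-0.998 -0.01  -0.065  0.462]
 [ 0.065  0.018 -0.998  1.094]
 [ 0.     0.     0.     1.   ]]
44.21625495353102 276.1184092866316 207.64638924826278 [-0.10523985  0.          0.          0.          0.        ]
[[ 0.805 -0.593 -0.011 -0.336]
 [-0.358 -0.471 -0.806  0.311]
 [ 0.473  0.653 -0.591  1.492]
 [ 0.     0.     0.     1.   ]]
{'time_s': 0.1, 'joints': array([ 9.97685342e-01,  2.63452607e-01, -4.88692636e-02,  1.25939905e+00,
       -1.18001140e-06,  1.41552566e+00]), 'qd': array([ 0.00105848, -0.00264072,  0.00260755, -0.00014518, -0.0002368 ,
        0.00113646]), 'tau': array([ 3.31386334e-03, -6.38577247e+01,  3.85064006e+01,  1.00324274e-02,
       -1.12897694e-04,  1.77918463e-05]), 'ee_pos': array([0.21290343, 0.47964165, 0.24988638]), 'ee_rot': array([ 0.69161494,  0.14635092,  0.69184704, -0.14696212]), 'wrist_force': array([ 0.47036977,  0.40467092, -0.23728735]), 'ft_torque': array([-7.52024163e-03, -2.20558539e-05, -1.31189008e-02]), 'width': 0.08549897758123828}
```

View pics/top0.png

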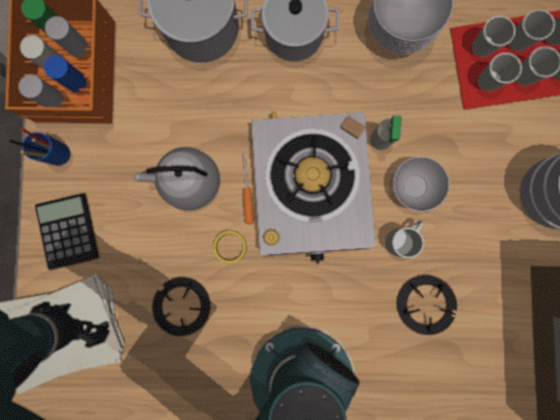

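View pics/side0.png

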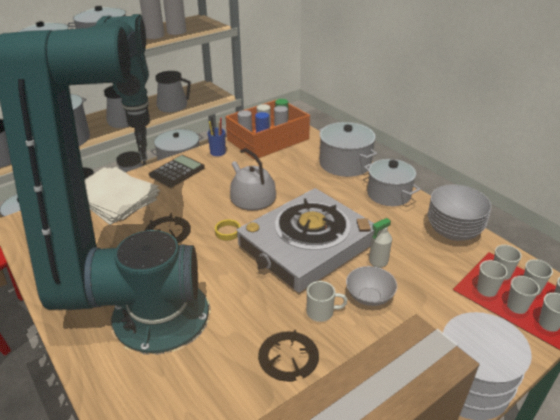

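The top view shows the hob at about (313,185) with the trivet at (313,175), and its knob at (317,256). The side view shows the same layout. Next I'll zoom in.

```bash
python3 - <<'E'
from h import *
a=cv2.imread('pics/top0.png')[105:265,235:395]; cv2.imwrite('pics/topz.png',cv2.resize(a,(600,600),interpolation=cv2.INTER_CUBIC))
a=cv2.imread('pics/side0.png')[180:290,230:390]; cv2.imwrite('pics/sidez.png',cv2.resize(a,(800,550),interpolation=cv2.INTER_CUBIC))
d=pickle.load(open('top0.pkl','rb'))
P=cloud(d)
# deck mask by height
m=((abs(P[...,2]-.08)<.008)&(P[...,0]>.25)&(P[...,0]<.8)&(d['depth']>0)).astype(np.uint8)
n,l,s,c=cv2.connectedComponentsWithStats(m)
for i in np.argsort(-s[1:,4])[:5]+1: print(s[i],c[i])
cv2.imwrite('pics/m.png',m*255)
E
```

```text
[ 251  113  125  142 9582] [312.60436235 189.43853058]
[146 148  67  58 517] [186.47582205 179.97485493]
[536 156  24  68 276] [543.89855072 191.82971014]
[ 16  81  86  35 259] [ 73.43629344 107.81853282]
[392 225  32  33 227] [408.74889868 241.76651982]
```

View pics/topz.png

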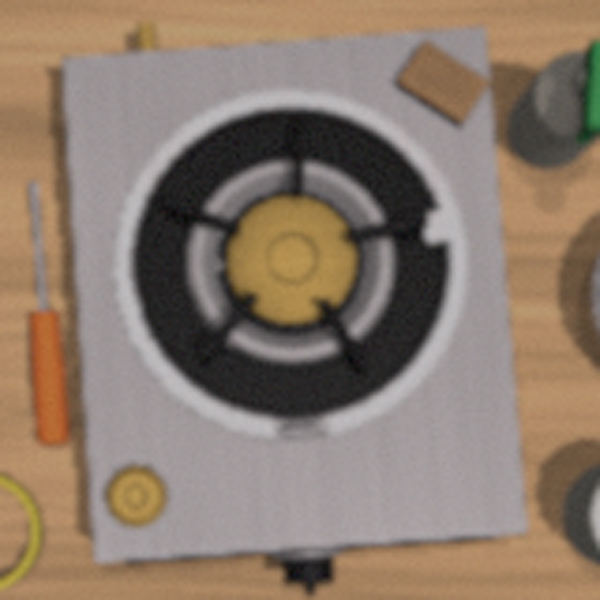

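View pics/sidez.png

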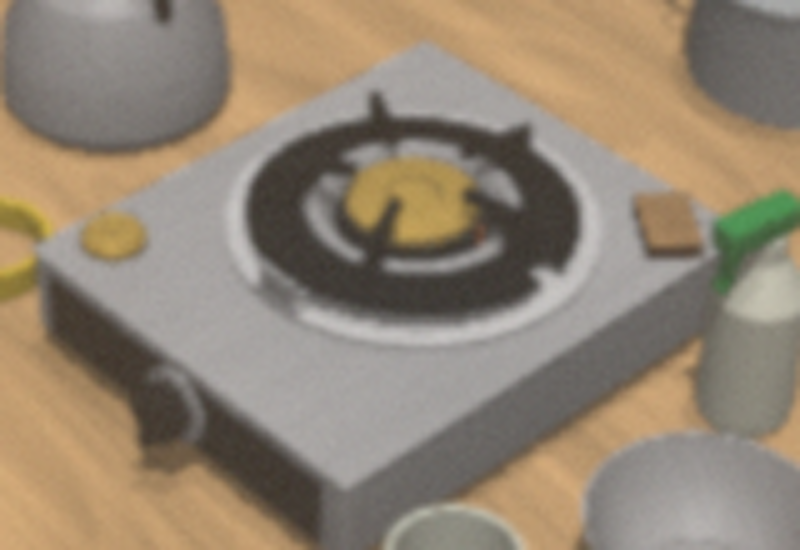

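In the zoomed views, the notch is on the right (topz (437,222)). The clip tab is at the bottom (302,430), and the burner is at (293,258). Next I'll measure these.

```bash
cat > meas.py <<'E'
from h import *
def hobpose(d,dbg=None):
    hsv=cv2.cvtColor(d['img'],cv2.COLOR_RGB2HSV); g=d['img'].max(2)
    # deck: low saturation, bright
    m=((hsv[...,1]<60)&(g>110)).astype(np.uint8); m[:, :245]=0; m[:,380:]=0; m[:108]=0; m[262:]=0
    n,l,s,c=cv2.connectedComponentsWithStats(m); i=np.argmax(s[1:,4])+1
    cn=max(cv2.findContours((l==i).astype(np.uint8),0,cv2.CHAIN_APPROX_NONE)[0],key=cv2.contourArea).reshape(-1,2)
    P=ray(d,cn,.08)[:,:2].astype(np.float32)
    return cv2.minAreaRect(P),P
if __name__=='__main__':
    d=pickle.load(open('top0.pkl','rb'))
    r,P=hobpose(d); print('rect',r)
    hsv=cv2.cvtColor(d['img'],cv2.COLOR_RGB2HSV); g=d['img'].max(2)
    yy,xx=np.mgrid[:420,:560]; near=(np.hypot(xx-313,yy-174)<60)
    # black ring outer
    k=((g<75)&near&(np.hypot(xx-313,yy-174)<50)).astype(np.uint8)
    cn=max(cv2.findContours(k,0,cv2.CHAIN_APPROX_NONE)[0],key=cv2.contourArea).reshape(-1,2)
    Q=ray(d,cn,.092)[:,:2]
    def circ(Q):
        for _ in range(6):
            A=np.c_[2*Q,np.ones(len(Q))]; s=np.linalg.lstsq(A,(Q**2).sum(1),rcond=None)[0]
            R=np.sqrt(s[2]+s[:2]@s[:2]); e=abs(np.hypot(*(Q-s[:2]).T)-R); Q=Q[e<max(.004,np.median(e)*2.5)]
        return s[:2],R,e.std()
    print('ring',circ(Q))
    b=((hsv[...,1]>110)&(hsv[...,0]>15)&(hsv[...,0]<30)&(np.hypot(xx-313,yy-174)<22)).astype(np.uint8)
    b=cv2.morphologyEx(b,cv2.MORPH_CLOSE,np.ones((5,5)))
    cn=max(cv2.findContours(b,0,cv2.CHAIN_APPROX_NONE)[0],key=cv2.contourArea).reshape(-1,2)
    print('burner',circ(ray(d,cn,.11)[:,:2]))
    # drip plate brighter than deck
    w=((g>175)&(hsv[...,1]<50)&near).astype(np.uint8)
    w=((w|k)); cn=max(cv2.findContours(w,0,cv2.CHAIN_APPROX_NONE)[0],key=cv2.contourArea).reshape(-1,2)
    print('plate',circ(ray(d,cn,.084)[:,:2]))
    z=lambda p:(np.array(p)+.5)/3.75-.5+[235,105]
    print('notch',ray(d,[z((437,222))],.09),'tab',ray(d,[z((302,427))],.105))
    print('fins at ring/top', ray(d,[z((296,125)),z((165,212)),z((205,355)),z((362,372)),z((425,232))],.11)[:,:2])
    C=cloud(d); m=(C[...,0]>.3)&(C[...,0]<.75)&(abs(C[...,1])<.2)
    Pz=C[m]; 
    sel=(C[...,2]>.105)&(np.hypot(xx-313,yy-174)<45)
    print(sel.sum())
E
python3 meas.py
```

```text
rect ((0.5286329388618469, -0.020197734236717224), (0.3660337030887604, 0.3050200641155243), 4.276635646820068)
ring (array([ 0.55092389, -0.01914872]), np.float64(0.10614159889127545), np.float64(0.00047825098311543037))
burner (array([ 0.54978781, -0.01843493]), np.float64(0.04345427689761944), np.float64(0.0007065056640694847))
plate (array([ 0.55218017, -0.01968694]), np.float64(0.10696567469811794), np.float64(0.00048196408965343906))
notch [[ 0.57995401 -0.12133735  0.09      ]] tab [[ 0.43520387 -0.02701207  0.105     ]]
fins at ring/top [[ 0.64296063 -0.02139999]
 [ 0.58192388  0.06811313]
 [ 0.48352269  0.03972811]
 [ 0.47287125 -0.06720845]
 [ 0.56930876 -0.1098578 ]]
1158
```

```bash
cat > plan.py <<'E'
from h import *
from scipy.spatial.transform import Rotation as Ro
H=np.array([.5500,-.0187]); YAW=np.radians(4.3)
def quat(a):  # tool x down, tool y along horizontal angle a (rad)
    x=np.array([0,0,-1.]); y=np.array([np.cos(a),np.sin(a),0]); q=Ro.from_matrix(np.c_[x,y,np.cross(x,y)]).as_quat()
    return q[[3,0,1,2]]
def pose(deg,r,z): a=np.radians(deg); return np.r_[H+r*np.array([np.cos(a),np.sin(a)]),z]
E
python3 - <<'E'
from plan import *
q=manip.get_obs()['ee_rot']; print('start tool y', Ro.from_quat(q[[1,2,3,0]]).as_matrix()[:,1])
for fin in(-74,-2,70,142,214):
  for off in(0,90,180,270):
    r=[]
    for k in np.linspace(20,-101+10,6):
        j=manip.inverse_kinematics(pose(fin+k,.086,.126),quat(np.radians(fin+k-10+off)))
        r.append('None' if j is None else '%.2f'%j[5])
    print(fin,off,r)
E
```

```text
start tool y [ 4.05787291e-01  9.13967089e-01 -9.13657285e-04]
-74 0 ['2.41', '2.76', '3.12', '-2.77', '-2.36', '-1.92']
-74 90 ['0.84', '1.19', '1.55', '1.94', '2.35', '2.79']
-74 180 ['-0.73', '-0.38', '-0.02', '0.37', '0.78', '1.22']
-74 270 ['-2.30', '-1.95', '-1.59', '-1.20', '-0.79', '-0.35']
-2 0 ['1.31', '1.65', '1.99', '2.32', '2.67', '3.03']
-2 90 ['-0.26', '0.08', '0.42', '0.75', '1.10', '1.46']
-2 180 ['-1.83', '-1.49', '-1.16', '-0.82', '-0.47', '-0.11']
-2 270 ['2.89', '-3.06', '-2.73', '-2.39', '-2.04', '-1.68']
70 0 ['0.15', '0.53', '0.89', '1.23', '1.57', '1.90']
70 90 ['-1.42', '-1.04', '-0.68', '-0.34', '-0.00', '0.33']
70 180 ['-2.99', '-2.61', '-2.26', '-1.91', '-1.57', '-1.24']
70 270 ['1.72', '2.10', '2.46', '2.80', '3.14', '-2.81']
142 0 ['-1.24', '-0.79', '-0.35', '0.05', '0.44', '0.80']
142 90 ['-2.81', '-2.36', '-1.92', '-1.52', '-1.13', '-0.77']
142 180 ['1.90', '2.35', '2.79', '-3.09', '-2.70', '-2.34']
142 270 ['0.33', '0.78', '1.22', '1.62', '2.01', '2.37']
214 0 ['-2.67', '-2.25', '-1.81', '-1.35', '-0.90', '-0.46']
214 90 ['2.04', '2.46', '2.90', '-2.92', '-2.47', '-2.03']
214 180 ['0.47', '0.89', '1.33', '1.79', '2.25', '2.68']
214 270 ['-1.10', '-0.68', '-0.24', '0.22', '0.68', '1.11']
```

```bash
python3 - <<'E'
from plan import *
manip.gripper_to(0.0)
o=manip.get_obs();p=o['ee_pos']
manip.move_straight([p[0],p[1],.32],feed=.3)
a=92
manip.movep(pose(a,.086,.32),quat(np.radians(a-10)))
manip.move_straight(pose(a,.086,.16),feed=.25)
manip.move_straight(pose(a,.086,.135),feed=.1)
o=manip.get_obs(); print(o['time_s'],o['ee_pos'],o['wrist_force'],o['width'])
d=grab('side','side1')
a=cv2.imread('pics/side1.png')[130:290,200:400]; cv2.imwrite('pics/side1z.png',cv2.resize(a,(750,600),interpolation=cv2.INTER_CUBIC))
p=o['ee_pos']; print((proj(d,[p,p-[0,0,.019],p-[0,0,.032]])-[200,130])*3.75)
E
```

```text
4.3583 [0.54729618 0.06726416 0.13581303] [ 0.05315012  0.72190827 -0.13382198] -8.998768315772806e-05
[[357.26248144 261.93171393]
 [357.04088211 279.33104228]
 [356.89022369 291.10629629]]
```

View pics/side1z.png

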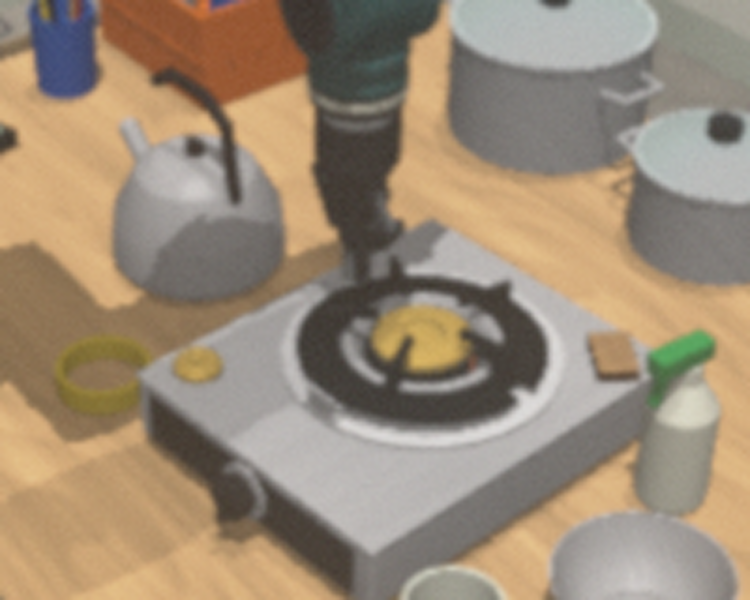

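The picture shows the closed tip at about (358,280), behind the far-left fin. That matches a tip 19 mm ahead of the TCP. I'll lower it a little and then push round the arc.

```bash
cat >> plan.py <<'E'
def arc(a0,a1,step,r=.086,z=.127,feed=.06,fmax=14,yo=-10):
    n=max(1,int(np.ceil(abs(a1-a0)/step)));F=0
    for a in np.linspace(a0,a1,n+1)[1:]:
        manip.move_straight(pose(a,r,z),feed=feed,attitude=quat(np.radians(a+yo)))
        o=manip.get_obs(); f=o['wrist_force']; F=np.linalg.norm(f)
        t=np.array([-np.sin(np.radians(a)),np.cos(np.radians(a))]); print('%.1f t=%.1f Ft=%.1f Fz=%.1f'%(a,o['time_s'],f[:2]@t,f[2]))
        if F>fmax: print('STOP');break
    return a
E
python3 - <<'E'
from plan import *
manip.move_straight(pose(92,.086,.127),feed=.1)
arc(92,-17.5,6.1,feed=.07)
E
```

```text
85.9 t=4.9 Ft=0.4 Fz=-0.4
79.8 t=5.2 Ft=-0.5 Fz=0.3
73.8 t=5.5 Ft=-0.5 Fz=-0.2
67.7 t=5.8 Ft=-0.6 Fz=0.1
61.6 t=6.1 Ft=-0.1 Fz=-0.0
55.5 t=6.4 Ft=-0.1 Fz=0.9
49.4 t=6.6 Ft=1.1 Fz=-0.0
43.3 t=6.9 Ft=0.2 Fz=-0.5
37.2 t=7.2 Ft=0.2 Fz=-0.5
31.2 t=7.5 Ft=0.4 Fz=-0.0
25.1 t=7.8 Ft=-0.1 Fz=-0.1
19.0 t=8.1 Ft=0.7 Fz=0.2
12.9 t=8.3 Ft=0.4 Fz=0.7
6.8 t=8.6 Ft=-0.1 Fz=-0.3
0.8 t=8.9 Ft=1.4 Fz=-0.7
-5.3 t=9.2 Ft=1.1 Fz=-0.3
-11.4 t=9.5 Ft=-0.2 Fz=0.8
-17.5 t=9.8 Ft=0.9 Fz=-0.2
```

```bash
python3 - <<'E'
from plan import *
d=grab('side','side2')
a=cv2.imread('pics/side2.png')[130:290,200:400]; cv2.imwrite('pics/side2z.png',cv2.resize(a,(750,600),interpolation=cv2.INTER_CUBIC))
d=grab('top','top2')
a=cv2.imread('pics/top2.png')[105:265,235:395]; cv2.imwrite('pics/top2z.png',cv2.resize(a,(600,600),interpolation=cv2.INTER_CUBIC))
E
```

```text
(no output)
```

View pics/side2z.png

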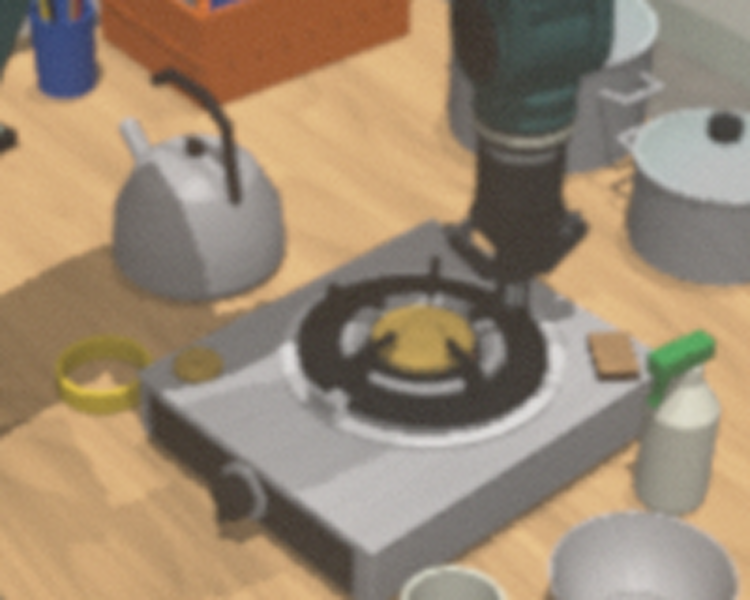

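View pics/top2z.png

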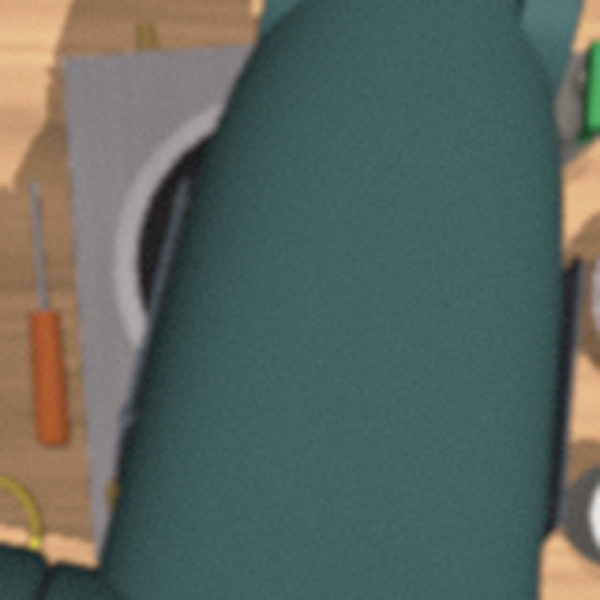

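The side view shows the notch at (335,402), a few degrees short of the clip tab at (320,403). I'll push on in small steps and watch the force for the drop onto the cheeks.

```bash
python3 - <<'E'
from plan import *
a=arc(-17.5,-22.5,.7,feed=.02,fmax=5)
d=grab('side','side3')
a=cv2.imread('pics/side3.png')[180:270,240:360]; cv2.imwrite('pics/side3z.png',cv2.resize(a,(800,600),interpolation=cv2.INTER_CUBIC))
cw=H-.105*np.array([np.cos(YAW),np.sin(YAW)]); tb=H-.119*np.array([np.cos(YAW),np.sin(YAW)])
print((proj(d,[[*cw,.096],[*tb,.105]])-[240,180])*800/120)
E
```

```text
-18.1 t=10.1 Ft=2.3 Fz=-0.2
-18.8 t=10.4 Ft=4.4 Fz=-1.2
-19.4 t=10.6 Ft=2.2 Fz=-1.2
-20.0 t=10.9 Ft=1.2 Fz=-0.6
-20.6 t=11.1 Ft=-1.0 Fz=-0.2
-21.2 t=11.4 Ft=0.9 Fz=0.9
-21.9 t=11.6 Ft=1.2 Fz=0.7
-22.5 t=11.9 Ft=0.8 Fz=-0.3
[[320.10616554 368.23567369]
 [297.86671854 365.91583745]]
```

View pics/side3z.png

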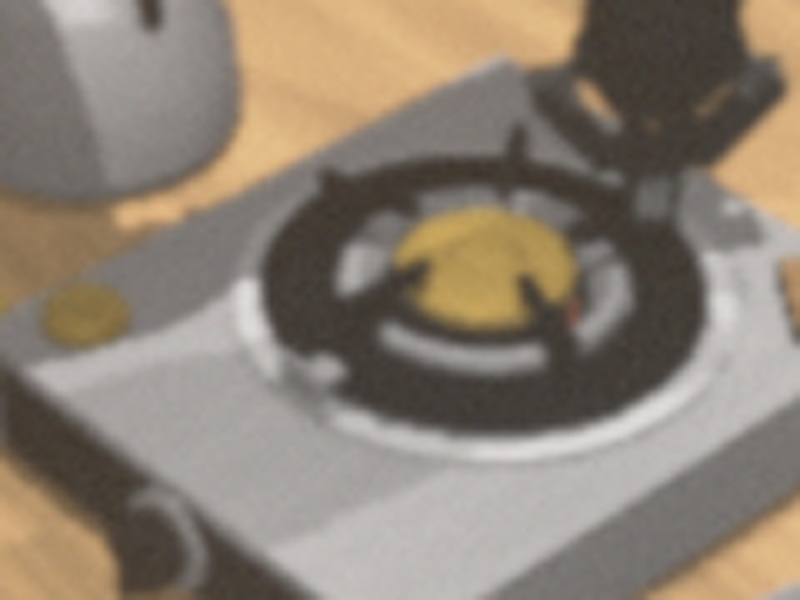

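The notch is at (328,368), against a projected clip position of (320,368). I'll back off and check from above.

```bash
python3 - <<'E'
from plan import *
manip.move_straight(pose(-12,.086,.127),feed=.1)
manip.move_straight(pose(-12,.086,.26),feed=.3)
manip.movep(pose(60,.2,.30),quat(np.radians(0)))
manip.wait(.1); print(manip.get_obs()['time_s'])
d=grab('top','top4')
a=cv2.imread('pics/top4.png')[105:265,235:395]; cv2.imwrite('pics/top4z.png',cv2.resize(a,(600,600),interpolation=cv2.INTER_CUBIC))
E
```

```text
13.7083
```

View pics/top4z.png

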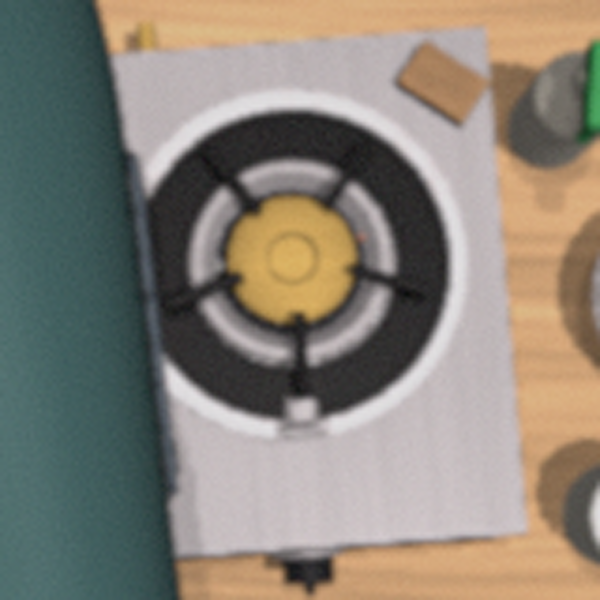

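The notch is at (301,408) and in line with the tab (302,430) and the burner (293,258). Now I'll press down on the notch fin in force-checked steps.

```bash
python3 - <<'E'
from plan import *
Q=quat(np.radians(4.3))
manip.movep(pose(184.3,.084,.30),Q)
manip.move_straight(pose(184.3,.084,.158),feed=.25)
o=manip.get_obs();F0=o['wrist_force'][2];print(o['time_s'],o['ee_pos'],F0)
z=.155;pk=0
while z>.1425:
    manip.move_straight(pose(184.3,.084,z),feed=.02); manip.wait(.05)
    o=manip.get_obs();f=o['wrist_force']-[0,0,F0];pk=max(pk,f[2])
    print('%.4f %.4f F=%s t=%.2f'%(z,o['ee_pos'][2],np.round(f,1),o['time_s']))
    if f[2]>22:break
    z-=.0007
E
```

```text
15.4833 [ 0.46715527 -0.02483073  0.15874518] 0.10606566116177935
0.1550 0.1555 F=[ 0.2  0.4 -1.1] t=15.83
0.1543 0.1544 F=[-0.4  0.1  0.3] t=16.13
0.1536 0.1536 F=[-0.  -0.4  0.1] t=16.43
0.1529 0.1529 F=[-0.9  0.4 -1. ] t=16.73
0.1522 0.1522 F=[ 0.2 -0.5  1. ] t=17.03
0.1515 0.1515 F=[ 0.5 -0.2 -0.4] t=17.33
0.1508 0.1508 F=[0.6 0.3 1.3] t=17.63
0.1501 0.1501 F=[-0.1  0.1  0.2] t=17.93
0.1494 0.1494 F=[ 0.2  0.  -0.2] t=18.23
0.1487 0.1487 F=[0.1 0.4 0.5] t=18.53
0.1480 0.1482 F=[-0.4  0.2  4.8] t=18.83
0.1473 0.1475 F=[-1.8 -1.1  4.8] t=19.13
0.1466 0.1465 F=[-0.6  0.4 -0.2] t=19.43
0.1459 0.1458 F=[-0.2 -0.4 -0.1] t=19.73
0.1452 0.1452 F=[-0.3  0.1 -0.5] t=20.03
0.1445 0.1445 F=[ 0.2  0.4 -0.3] t=20.33
0.1438 0.1440 F=[-0.6  0.3  4.8] t=20.63
0.1431 0.1438 F=[-4.6  1.1 15.5] t=20.93
```

The ring snapped between 0.1475 and 0.1465, and the fin then bottomed out at TCP 0.144, meaning a tip height of 0.125 (the seated height). I'll retract and check.

```bash
python3 - <<'E'
from plan import *
Q=quat(np.radians(4.3))
manip.move_straight(pose(184.3,.084,.158),feed=.05)
manip.move_straight(pose(184.3,.084,.32),feed=.25)
manip.movep([.25,.42,.32],quat(np.radians(60)))
manip.wait(.3); o=manip.get_obs(); print(o['time_s'],o['ee_pos'],o['wrist_force'])
d=grab('top','top5'); s=grab('side','side5')
a=cv2.imread('pics/top5.png')[105:265,235:395]; cv2.imwrite('pics/top5z.png',cv2.resize(a,(600,600),interpolation=cv2.INTER_CUBIC))
a=cv2.imread('pics/side5.png')[130:290,200:400]; cv2.imwrite('pics/side5z.png',cv2.resize(a,(750,600),interpolation=cv2.INTER_CUBIC))
# ring plane from depth (mid annulus)
u=np.array([np.cos(YAW),np.sin(YAW)])
for nm,D in(('top',d),('side',s)):
  for lab in('before','after'):
    DD=D if lab=='after' else pickle.load(open(nm+'0.pkl','rb'))
    C=cloud(DD); R=np.hypot(*(C[...,:2]-H).transpose(2,0,1)); dark=DD['img'].max(2)<70
    m=(R>.088)&(R<.103)&dark&(abs(C[...,2]-.092)<.02)&(DD['depth']>0); P=C[m]
    xh=(P[:,:2]-H)@u; yh=(P[:,:2]-H)@[-u[1],u[0]]
    A=np.c_[xh,yh,np.ones(len(xh))]
    keep=np.ones(len(xh),bool)
    for _ in range(5):
        c=np.linalg.lstsq(A[keep],P[keep,2],rcond=None)[0]; e=abs(P[:,2]-A@c); keep=e<2.5*np.median(e)
    print(nm,lab,len(xh),'slopes(rad) %.4f %.4f z0 %.4f'%tuple(c))
# mover check
a0=cv2.imread('pics/top0.png').astype(int);a1=cv2.imread('pics/top5.png').astype(int)
E
```

```text
24.2833 [0.25034676 0.4197988  0.31998639] [-0.24982399  0.26193928  0.17085603]
top before 1215 slopes(rad) -0.0504 -0.0237 z0 0.0955
top after 1220 slopes(rad) -0.0002 -0.0009 z0 0.0913
side before 368 slopes(rad) -0.0483 -0.0225 z0 0.0974
side after 370 slopes(rad) -0.0010 -0.0030 z0 0.0933
```

View pics/top5z.png

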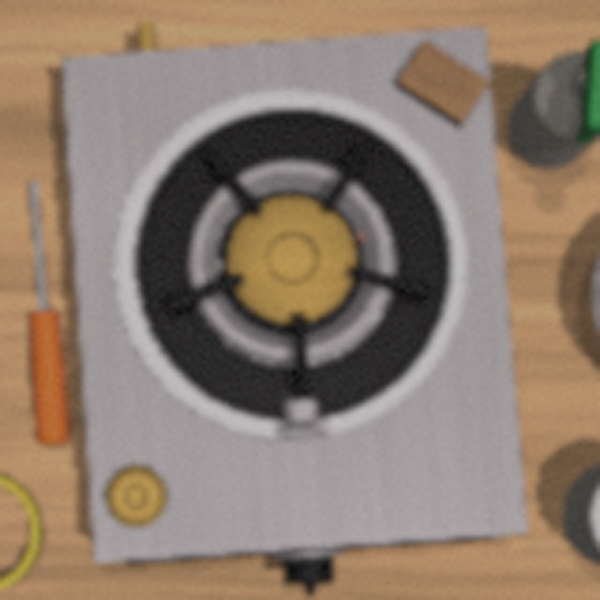

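View pics/side5z.png

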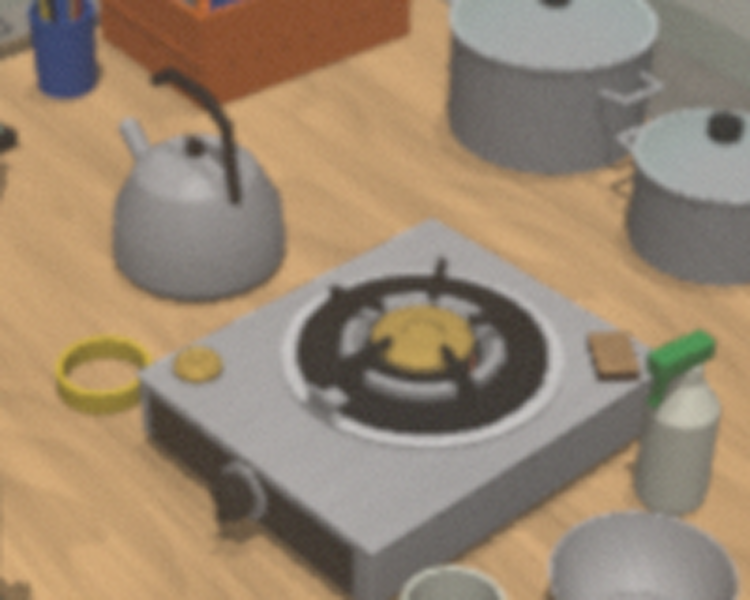

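The ring is flat. Slopes are at most 0.003 rad, where before they were 0.05, and its top is at 0.0913–0.0933 m against 0.092 m nominal. The notch at (301,408) is in line with the tab at (302,430), and the bystanders have not moved, so I'm handing in.

```bash
python3 -c "
from workcell import manip
manip.finish_job()"
```

```text
the job is handed in; nothing more can be done
```

The pan support is seated on the clip and lying flat, and I've handed the job in; it reported no verdict. With the gripper shut, I swung the support about 100° round the collar by one far-side fin (side force 4.4 N at most). I then pressed on the notch fin until it snapped home, and moved clear at about 24 s.

My last checks:
- **Press:** the fin was first touched at a tip height of 0.129 m, gave way, and stopped at 0.125 m, the seated height. The last reading was 15.5 N. The highest force I logged before it gave way was only 4.8 N, below the stated 10–18 N, because I read the force only between 0.7 mm steps and probably missed the peak.
- **Level:** from depth, the ring slopes at most 0.003 rad (0.05 before). Its top is at 0.091 m from the top camera and 0.093 m from the side camera, against 0.092 m nominal. That 2 mm difference is within the calibration.
- **Notch on the clip:** in the top picture the notch lines up with the clip tab and the burner to about a pixel (roughly 2 mm). In an earlier side picture, before pressing, it appeared about 1 pixel off the projected clip.
- **Everything else:** by eye, nothing else visible in the last close-up pictures has moved. The mug and bowl are only partly in those pictures, and I did not measure any of them.

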